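Dock the turn timer on its charging stand and lock the clip

TASK

Put the game's turn timer back on charge: take it from the coaster, lower it gently, without forcing it, all the way into the pocket of the leaning aluminium stand with its screen on the stand's open front (the side away from the clip's red tongue), then swing the wire clip up over its top by the red tongue until it is fully shut and holds the timer down on its spring contacts. Let go of everything, and leave the pawns, the die and the glass paperweight where they are.

Things in the scene. Friction and masses are not known exactly. Their poses are not given: they have to be found in the camera images.
- timer: White turn timer, grey top, dark screen: a block 24 mm thick (its x), 46 mm wide (y), 100 mm tall (z), about 140 g, standing on the coaster. Origin at the centre of its underside, z to its top, x out of the screen. The sides (y = +-23 mm) are flat up to 96.5 mm; the top is flat (100 mm) for 8 mm along its middle and slopes to 96.5 mm at the front and back edges.
- timer_screen (a point): Centre of the timer's screen, on its +x face, 72 mm above its underside.
- cradle: Pocket of the aluminium stand, leaning 30 degrees. Origin: centre of its mouth, 96 mm above the shelf. z points out along the pocket's axis (up and back over the clip's side), x to the stand's front (where the screen faces) and up, y along the clip's pivot. Cavity 25.8 mm (x) by 48.2 mm (y), walls 4 mm, slippery lining; a lip above the mouth flares out 2.5 mm a side over 4 mm of height.
- contacts_top (a point): Middle of the pocket's spring plate with brass contacts, on the cradle's z axis 58 mm below the mouth, on which the timer's underside comes to stand. The plate starts to yield at about 2.5 N and gives up to 5 mm, 1 N more per mm. With the clip shut the timer is pressed down to about 59.5 mm below the mouth.
- stand: Foot of the aluminium stand, screwed to the shelf: a plate 120 mm (x) by 96 mm (y), 8 mm thick, with the pocket's mouth above it. Origin at the centre of its underside, 26 mm in front of the mouth; x level to the stand's front, z up.
- clip (a joint): Angle of the wire clip (a U of 5 mm wire, 71 mm wide, with a red tongue) about its pivot, rad: 0 = fully shut, its bar across the middle of the timer's top (stop at -0.03); it grows as the clip is swung back, away from the stand's front; 0.95 to 1.3 at the start. It stays where it is left. At angle q it points from its pivot along -sin(q) x + cos(q) z of the cradle.
- clip_bar (a point): Middle of the clip's cross bar, which carries a free-turning grey roller of 8 mm diameter, 52.5 mm from the pivot. Over the last 0.25 rad the roller rides up the slope of the timer's top and presses the timer down about 1.5 mm (5 to 10 N at the tongue), then snaps onto the flat, where the spring holds it shut; left on the slope it is pushed back open.
- clip_hinge (a point): Middle of the clip's pivot line, on the cradle's z axis 8 mm below the mouth; the pivot runs along the cradle's y.
- clip_grip (a point): Grip point on the clip's red tongue, 82 mm from the pivot. The red part is 20 mm wide (along the cradle's y), 6 mm thick and reaches from 67 to 97 mm from the pivot; pinched across its width it can turn between the finger pads.
- coaster: Round silicone coaster, 96 mm across, 4 mm thick, stuck to the shelf; the timer stands near its middle. Origin at the centre of its underside.
- pawn_red_a: Red plastic pawn, 24 mm across at the foot, 41 mm tall, loose; origin under its centre. Leave it alone.
- pawn_red_b: A second red pawn like the first. Leave it alone.
- pawn_blue_a: Blue plastic pawn, 24 mm across at the foot, 41 mm tall, loose; origin under its centre. Leave it alone.
- pawn_blue_b: A second blue pawn like the first. Leave it alone.
- paperweight: Green glass domed paperweight, 64 mm across, 36 mm tall, loose; origin under its centre. Leave it alone.
- die: Ivory die, 16 mm cube, loose; origin under its centre. Leave it alone.
There are look-alikes about, which are no part of the job. What is shaped like the stand but green or turquoise is not meant.

How it is judged:
By the outcome, as a careful person would: the job done as asked, in the order asked, and still so for the second after the job is handed in, with the robot touching nothing.
It also fails if it takes over 61 s, if anything falls off the work surface, if the arm or the gripper's body presses on something with over 40 N, if the wrist force passes 120 N, or if a joint passes its speed limit or range.

ROBOT

A 6-joint arm with a two-finger parallel gripper is mounted at the origin on the work surface. World frame = base frame: x ahead of the robot, y to its left, z up, the work surface at z = 0. Lengths are in m, angles in rad, forces in N, time in s.
With the tool pointing down it reaches from about 0.275 to 0.975 m from the base axis. Payload 8.4 kg.
Tool frame: the origin (TCP) lies midway between the tips of the shut fingers; the grasp point (between the pads) lies 19 mm behind it (grasp_offset is the distance from the TCP to the grasp point, in m); z points along the fingers, y is the line along which they close (so a half turn about z gives the same grasp; the last joint's range is limited). The gripper opens to 92 mm and grips with 3 to 60 N. Pads are 20 mm wide; open, the fingers measure 128 mm over their backs; the gripper's body (75 mm by 189 mm) begins 69 mm behind the grasp point.
Start: joints at [-1.15, 0.353, 1.633, -0, 1.155, -0.002], TCP at [0.256, -0.57, 0.215] pointing down, gripper open.
Joint ranges: [-2.63, 2.63], [-0.92, 2.1], [0.06, 2.66], [-1.3, 4.44], [0, 2.69], [-3.02, 3.02]. Speed limits (rad/s): [2.22, 2.22, 2.79, 3.14, 3.14, 3.14].

INTERFACE

Orientations are given as a unit quaternion [w, x, y, z].
In Python, from cell import * gives the robot as it stands.
- The arm moves only by the tool apply_moves, never from a script. Its argument "deltas" is a list of rows, each a list of 2 entries, a list of its own where there are three numbers: the shift along the tool's x, y, z in units of 30 mm (1.0 is 30 mm), then the turn about the tool's z in rad. In form: [[[x, y, z], twist], ...]. A call has 1 to 8 rows; each row is the pose to reach, as a shift and turn from the pose commanded when the call began, along the tool's axes at that moment; what a row does not reach only later rows make up. A row lasts 1/12 s, in which the tool goes at most 41.7 mm and 7.16 degrees, less where a joint would pass 70% of its speed; a pose out of reach is approached as far as the arm can. A call with a gripper value outside its range is refused whole. "jaw" is the opening, from 0 (shut) to 1 (fully open), set as the call begins (left out, the last holds). The fingers move at their own pace and stop on an object; "grip_force" is the grip in N (left out, the last holds). Time passes only in rows, so rows that repeat a pose let the fingers close. It gives the time, the measured TCP pose, the force, the opening and the grip force at its end, in the units of the state.
- observe(): the state, without advancing time (a new reading comes with each control period).
- camera(name): name is "scene" or "side" or "wrist"; returns a dict with "img" (384x512x3 uint8, blue, green, red), "intrinsics" (3x3 intrinsics, pixels), "pose" (4x4, takes a point from camera to world coordinates); the wrist camera has in their place "mount" (4x4, takes a point from camera to tool coordinates, whose origin is the TCP and whose axes are the flange's). Camera axes: x right, y up, looking along -z (the intrinsics and any distortion apply to the point x, -y, -z); pixel columns grow to the right and rows downward; lengths in m; the calibration is good to about 2 mm. A picture is of the moment at which its call begins: read the wrist's pose just before it. There is no depth.
- finish_job(): hands the job in; it is judged then, once.
The state is a dict: "time_s": time; "joint_positions": joint angles; "qd": joint speeds; "joint_efforts": joint torques, N m; "eef_pos": TCP position; "ee_rot": TCP orientation; "ft_force": force on the tool from outside, world axes, zero at the start; "moment": the same for the moment, N m; "grip_width": opening from 0.0 (shut) to 1.0 (fully open); "grasp_force": force on a finger pad.
Only numpy, scipy, OpenCV 4.12 (cv2) and the standard library are available. Lean on these libraries where they do the work, as an engineer would, in place of code of your own. Each camera call takes 0.05 s, during which the arm holds its last target. There are 200 camera calls.

## Working session

There is one attempt and no reset: what is moved stays moved. The work goes in short steps, Python scripts to look and compute and a tool call to move; the robot and the scene stay as the last step left them, time stands still between calls to the robot, and variables do not carry over. Pictures are saved under pics/ and viewed, at most 10 in all, crops included, and the job is handed in when it is done.

Besides the shell and the picture viewer there is one more tool, called after "Call:" as name(argument=value, ...) on one line, values as JSON. apply_moves: Moves the arm, as the interface text tells. Its arguments: {"type":"object","properties":{"deltas":{"type":"array"},"jaw":{"type":"number"},"grip_force":{"type":"number"}},"required":["deltas"]}

```bash
mkdir -p pics; ls; python3 - <<'E'
from cell import *
import cv2, numpy as np
s=observe(); print({k:np.round(v,3).tolist() for k,v in s.items()})
for n in ("scene","side","wrist"):
    c=camera(n); cv2.imwrite(f"pics/{n}0.png",c["img"])
    print(n,np.round(c["intrinsics"],2).tolist(),[ (k,np.round(c[k],4).tolist()) for k in c if k not in("img","intrinsics")])
E
```

```text
pics
{'time_s': 0.0, 'joint_positions': [-1.15, 0.354, 1.634, 0.0, 1.155, -0.002], 'qd': [-0.001, -0.001, -0.001, 0.0, 0.001, -0.0], 'joint_efforts': [0.0, -59.385, -33.421, 0.07, 0.023, -0.0], 'eef_pos': [0.256, -0.569, 0.214], 'ee_rot': [-0.001, 0.978, 0.21, -0.0], 'ft_force': [0.304, -0.428, -0.0], 'moment': [-0.032, -0.038, 0.029], 'grasp_force': 0.0, 'grip_width': 0.998}
scene [[442.99, 0.0, 253.9], [0.0, 442.99, 187.47], [0.0, 0.0, 1.0]] [('pose', [[-0.0965, -0.8011, 0.5908, 1.2308], [0.9953, -0.0845, 0.0479, -0.0036], [0.0115, 0.5926, 0.8054, 1.108], [0.0, 0.0, 0.0, 1.0]])]
side [[491.21, 0.0, 250.4], [0.0, 491.21, 194.97], [0.0, 0.0, 1.0]] [('pose', [[-0.8127, 0.4155, -0.4086, 0.0387], [-0.5823, -0.5524, 0.5965, 0.5992], [0.0221, 0.7227, 0.6908, 0.8859], [0.0, 0.0, 0.0, 1.0]])]
wrist [[312.3, 0.0, 259.44], [0.0, 312.3, 187.89], [0.0, 0.0, 1.0]] [('mount', [[-0.0005, 0.9676, 0.2526, 0.0705], [1.0, 0.0005, 0.0003, 0.0008], [0.0002, 0.2526, -0.9676, -0.1692], [0.0, 0.0, 0.0, 1.0]])]
```

```bash
python3 - <<'E'
import cv2, numpy as np
a=cv2.imread("pics/scene0.png");b=cv2.imread("pics/side0.png")
cv2.imwrite("pics/s0.png",cv2.resize(a,(800,600),interpolation=cv2.INTER_CUBIC));cv2.imwrite("pics/d0.png",cv2.resize(b,(800,600),interpolation=cv2.INTER_CUBIC))
E
```

```text
(no output)
```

View pics/s0.png

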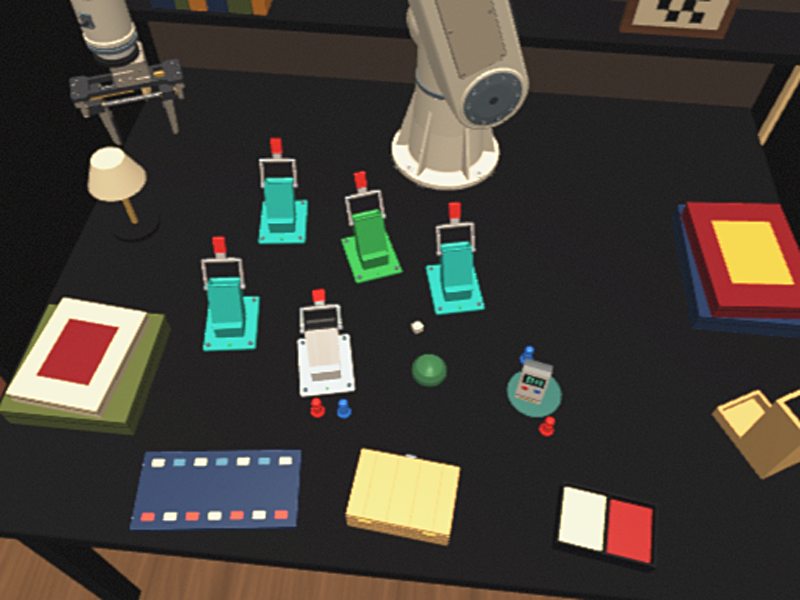

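View pics/d0.png

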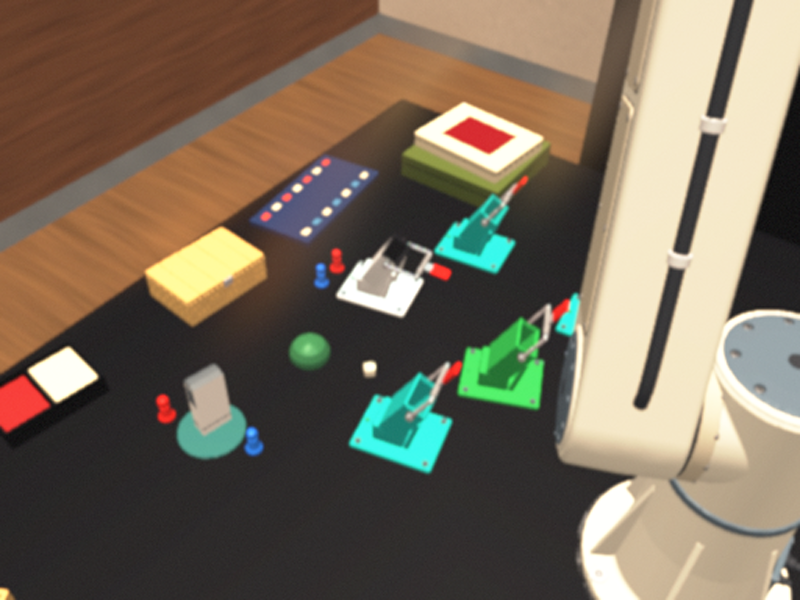

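The scene view (800x600 pixels) shows the timer at (533,383) on the coaster, with its screen towards the camera. There are five stand-shaped objects:
- white/aluminium at (325,345), with red tongue at (319,297)
- turquoise at (232,310), (283,210) and (455,275)
- green at (372,243)

I choose the aluminium stand, with its front towards the camera (+x) and its tongue towards the robot. The side view agrees: timer (207,400), stand (383,275).

```bash
cat > h.py <<'E'
import numpy as np, cv2
from scipy.spatial.transform import Rotation as R
from scipy.optimize import least_squares
K={};P={}
def setcams(cs):
    for n,c in cs.items(): K[n]=np.array(c["intrinsics"]); P[n]=np.array(c["pose"])
def wpose(s,mount):
    T=np.eye(4); q=s["ee_rot"]; T[:3,:3]=R.from_quat([q[1],q[2],q[3],q[0]]).as_matrix(); T[:3,3]=s["eef_pos"]
    return T@np.array(mount)
def proj(K,P,X):
    p=(np.atleast_2d(X)-P[:3,3])@P[:3,:3]
    return np.stack([K[0,0]*p[:,0]/-p[:,2]+K[0,2], K[1,1]*-p[:,1]/-p[:,2]+K[1,2]],1)
def ray(K,P,uv):
    d=np.array([(uv[0]-K[0,2])/K[0,0],-(uv[1]-K[1,2])/K[1,1],-1]); return P[:3,3],P[:3,:3]@d
def onplane(K,P,uv,z):
    o,d=ray(K,P,uv); return o+d*(z-o[2])/d[2]
def tri(rays):
    A=np.zeros((3,3));b=np.zeros(3)
    for o,d in rays:
        d=d/np.linalg.norm(d);M=np.eye(3)-np.outer(d,d);A+=M;b+=M@o
    x=np.linalg.solve(A,b)
    return x,max(np.linalg.norm(np.cross(x-o,d/np.linalg.norm(d))) for o,d in rays)
def tool(s):
    q=s["ee_rot"]; return R.from_quat([q[1],q[2],q[3],q[0]]).as_matrix(),np.array(s["eef_pos"])
def grab(name,tag,cam):
    "save a picture with its calibration"
    from cell import observe
    s=observe(); c=cam(name); pose=c.get("pose"); 
    if pose is None: pose=wpose(s,c["mount"])
    cv2.imwrite(f"pics/{tag}.png",c["img"]); np.savez(f"pics/{tag}.npz",K=c["intrinsics"],P=pose)
def load(tag):
    z=np.load(f"pics/{tag}.npz"); return z["K"],z["P"],cv2.imread(f"pics/{tag}.png")
E
python3 - <<'E'
from h import *; from cell import *
grab("scene","sc",camera);grab("side","sd",camera)
Ks,Ps,_=load("sc");Kd,Pd,_=load("sd")
f=.64
for n,uv,uvd,z in [("coaster",(534,392),(212,430),.004),("standfoot",(326,362),(380,288),.008),("die",(417,327),(370,368),.01),("pw",(429,370),(310,350),.018),("tongue",(319,297),(440,271),.1)]:
    a=[np.array(uv)*f,np.array(uvd)*f]
    print(n,onplane(Ks,Ps,a[0],z).round(3),onplane(Kd,Pd,a[1],z).round(3),tri([ray(Ks,Ps,a[0]),ray(Kd,Pd,a[1])]))
s=observe();print(tool(s))
E
```

```text
coaster [0.615 0.197 0.004] [0.614 0.198 0.004] (array([0.61436688, 0.19752681, 0.00274214]), np.float64(2.6082898161132916e-05))
standfoot [ 0.594 -0.183  0.008] [ 0.597 -0.181  0.008] (array([ 0.59600094, -0.1814106 ,  0.00903145]), np.float64(0.0015939776146228317))
die [ 0.501 -0.023  0.01 ] [ 0.501 -0.024  0.01 ] (array([ 0.50139157, -0.02330838,  0.01058051]), np.float64(0.0006605843666093282))
pw [0.597 0.006 0.018] [0.593 0.007 0.018] (array([0.59525356, 0.00572194, 0.01511476]), np.float64(0.0007629496316165766))
tongue [ 0.515 -0.202  0.1  ] [ 0.487 -0.187  0.1  ] (array([ 0.49933291, -0.20658987,  0.07882549]), np.float64(0.0009938952281607477))
(array([[ 9.11944951e-01,  4.10312478e-01, -2.78359663e-04],
       [ 4.10312572e-01, -9.11944746e-01,  6.10518684e-04],
       [-3.34519849e-06, -6.70973900e-04, -9.99999775e-01]]), array([ 0.25635706, -0.56976199,  0.21423343]))
```

```bash
python3 - <<'E'
from h import *
Ks,Ps,_=load("sc");Kd,Pd,_=load("sd")
for n,uv,z in [("lampbase",(133,228),0),("turq A tongue",(276,145),.12),("turq B tongue",(220,245),.12),("green tongue",(361,180),.12),("pawn",(318,408),.02),("pawn",(344,408),.02),("pawnb",(529,355),.02),("pawnr",(547,428),.02)]:
    print(n,onplane(Ks,Ps,np.array(uv)*.64,z).round(3))
# lamp height: point above base whose projection is lamp top (118,150)
b=onplane(Ks,Ps,np.array([135,228])*.64,0)
for h in (.1,.15,.2,.25,.3): print(h,proj(Ks,Ps,b+[0,0,h])/.64)
print(proj(Ks,Ps,[.256,-.57,.215])/.64)
E
```

```text
lampbase [ 0.307 -0.643  0.   ]
turq A tongue [ 0.149 -0.351  0.12 ]
turq B tongue [ 0.43 -0.4   0.12]
green tongue [ 0.233 -0.161  0.12 ]
pawn [ 0.694 -0.18   0.02 ]
pawn [ 0.689 -0.135  0.02 ]
pawnb [0.548 0.187 0.02 ]
pawnr [0.691 0.215 0.02 ]
0.1 [[120.39475156 194.69508788]]
0.15 [[112.4377888  176.55051836]]
0.2 [[103.99087953 157.2887049 ]]
0.25 [[ 95.00733393 136.8031789 ]]
0.3 [[ 85.43433511 114.97349994]]
[[145.43772846 136.11131742]]
```

Call:
apply_moves(deltas=[[[0,-1,-1],0],[[1,-2,-2],0.05],[[2.2,-2,-2],0.1],[[3.5,-2.3,-2],0.17],[[4.8,-2.9,-2],0.17],[[6.1,-3.6,-2],0.17],[[7.3,-4.2,-2],0.17],[[8.5,-4.9,-2],0.17]], jaw=1)

```text
time_s: 0.92
eef_pos: [0.4283, -0.3317, 0.2747]
ee_rot: [0.0, 0.992, 0.126, 0.0]
ft_force: [0.6, -0.2, 0.7]
grip_width: 1.0
grasp_force: 0.0
```

```bash
cat >> h.py <<'E'
def goto(target,yaw=None):
    "remaining shift (units of 30 mm, tool axes) and twist to a world TCP target"
    from cell import observe
    s=observe(); M,p=tool(s); d=M.T@(np.array(target)-p)/.03
    y0=np.arctan2(M[1,0],M[0,0]); print("tcp",p.round(4),"yaw",round(y0,4),"f",np.round(s["ft_force"],1),"t",s["time_s"],"w",round(s["grip_width"],3),"gf",round(s["grasp_force"],1))
    print("delta",d.round(2),"twist",None if yaw is None else round(y0-yaw,3)); return d
E
python3 -c "
from h import *; goto([.54,-.18,.245],.25)"
```

```text
tcp [ 0.4283 -0.3317  0.2747] yaw 0.2525 f [ 0.6 -0.2  0.7] t 0.9167 w 1.0 gf 0.0
delta [ 4.87 -3.97  0.99] twist 0.003
```

Call:
apply_moves(deltas=[[[1.2,-1,0],0],[[2.4,-2,0],0],[[3.6,-3,0.3],0],[[4.5,-3.8,0.7],0],[[4.9,-4,1],0],[[4.9,-4,1],0],[[4.9,-4,1],0]])

```text
time_s: 1.5
eef_pos: [0.5396, -0.1792, 0.2437]
ee_rot: [-0.0, 0.992, 0.127, -0.001]
ft_force: [0.2, 0.7, 0.8]
grip_width: 1.0
grasp_force: 0.0
```

```bash
python3 - <<'E'
from h import *; from cell import *
grab("wrist","w1",camera)
goto([.56,.2,.245],0)
K,P,im=load("w1"); print(P.round(3).tolist())
cv2.imwrite("pics/w1b.png",cv2.resize(im,(800,600),interpolation=cv2.INTER_CUBIC))
E
```

```text
tcp [ 0.5393 -0.1803  0.2444] yaw 0.2541 f [ 0.1  0.  -0.2] t 1.55 w 0.997 gf 0.0
delta [  3.85 -12.09  -0.02] twist 0.254
[[0.252, 0.936, 0.246, 0.608], [-0.968, 0.244, 0.063, -0.162], [-0.001, -0.254, 0.967, 0.413], [0.0, 0.0, 0.0, 1.0]]
```

View pics/w1b.png

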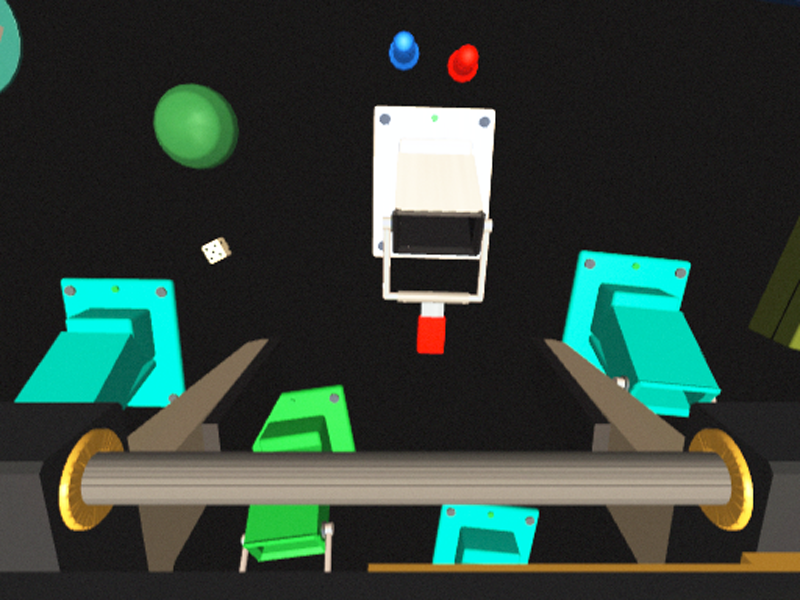

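The wrist view confirms the choice. The aluminium stand has front foot corners at (375,107) and (494,110), pivots at (386,224) and (489,226), a dark pocket mouth about (390–485, 212–252), and the red tongue at (431,335). I take a second viewpoint on the way to the timer.

Call:
apply_moves(deltas=[[[0.3,-1.3,0],0],[[0.6,-2.6,0],0],[[0.9,-3.6,0],0],[[1,-4,0],0],[[1,-4,0],0],[[1,-4,0],0]])

```text
time_s: 2.05
eef_pos: [0.5386, -0.0578, 0.2452]
ee_rot: [0.0, 0.992, 0.126, 0.0]
ft_force: [0.7, -0.3, 0.2]
grip_width: 1.002
grasp_force: 0.0
```

```bash
python3 - <<'E'
from h import *; from cell import *
grab("wrist","w2",camera)
goto([.56,.2,.245],0)
E
```

```text
tcp [ 0.5386 -0.0582  0.245 ] yaw 0.2524 f [ 0.2 -0.4 -0. ] t 2.1 w 1.0 gf 0.0
delta [ 2.84 -8.16 -0.01] twist 0.252
```

Call:
apply_moves(deltas=[[[0.3,-1.3,0],0.05],[[0.6,-2.6,0],0.1],[[1.1,-3.9,0],0.15],[[1.6,-5.2,0],0.2],[[2.2,-6.5,0],0.25],[[2.7,-7.7,0],0.25],[[2.9,-8.1,0],0.25],[[2.9,-8.1,0],0.25]])

```text
time_s: 2.77
eef_pos: [0.5631, 0.2016, 0.2444]
ee_rot: [-0.0, 1.0, 0.002, 0.0]
ft_force: [-0.8, -0.5, 0.1]
grip_width: 1.001
grasp_force: 0.0
```

```bash
python3 - <<'E'
from h import *; from cell import *
goto([.56,.2,.245],0)
grab("wrist","w3",camera)
a=load("w2")[2];b=load("w3")[2]
# composite: stand from w2 and timer from w3
cv2.imwrite("pics/w23.png",np.vstack([cv2.resize(x[0:240],(640,300),interpolation=cv2.INTER_CUBIC) for x in (a,b)]))
E
```

```text
tcp [0.5631 0.2016 0.2444] yaw 0.0046 f [-0.8 -0.5  0.1] t 2.7667 w 1.001 gf 0.0
delta [-0.1   0.05 -0.02] twist 0.005
```

View pics/w23.png

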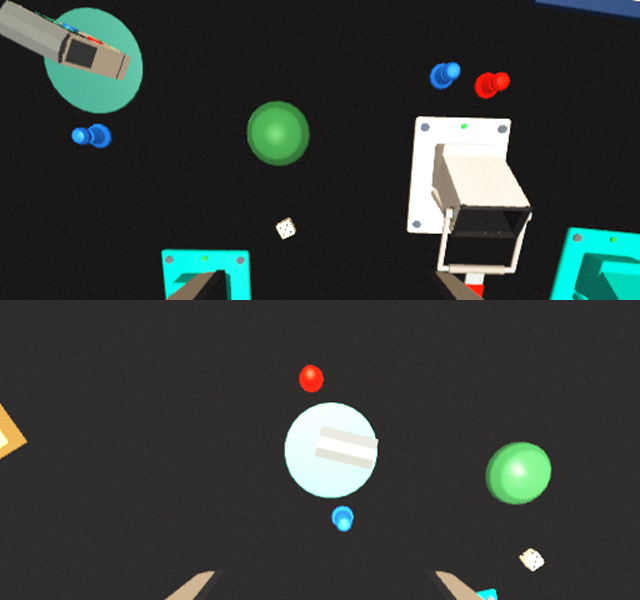

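```bash
python3 - <<'E'
from h import *
def crop(t,x,y,w,h,f): return cv2.resize(load(t)[2][y:y+h,x:x+w],(w*f,h*f),interpolation=cv2.INTER_CUBIC)
c=np.zeros((600,800,3),np.uint8)
c[0:300,0:400]=crop("w1",232,125,100,75,4)   # mouth w1
c[0:300,400:800]=crop("w2",340,155,100,75,4)
c[300:600,0:500]=crop("w3",220,75,100,60,5)
c[300:600,500:800]=crop("sc",280,195,60,60,5) if 0 else crop("sc",325,220,60,60,5)
cv2.imwrite("pics/c1.png",c)
E
```

```text
(no output)
```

View pics/c1.png

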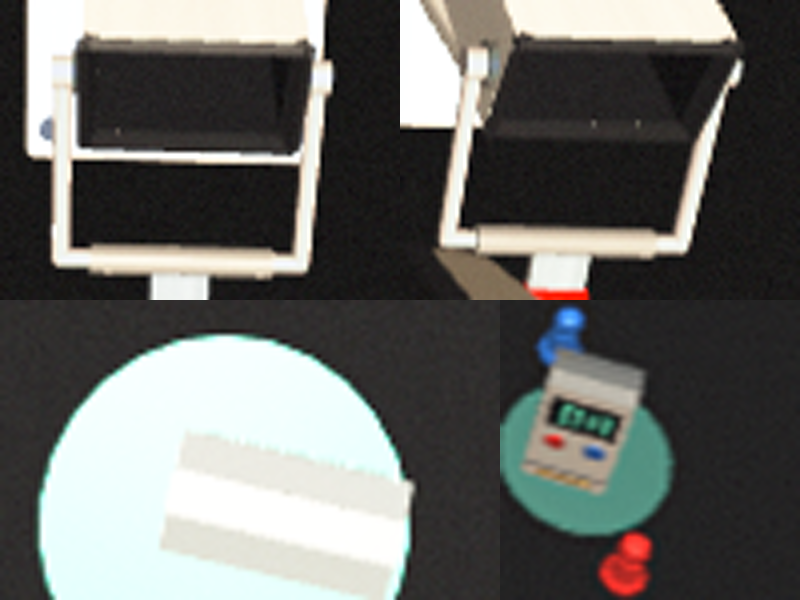

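The crop shows the timer's top corners in the wrist view at (187,433), (162,547) and (413,486), with the screen facing the scene camera (+x). It also shows the stand's pocket mouth, pivots and roller clearly in both wrist views. I fit the poses to these points.

```bash
cat > fit.py <<'E'
from h import *
def w(c,f,o): return (np.array(c)+.5)/f-.5+np.array(o)
# timer: points in timer frame -> pixels
T=[]
for p,c in [((12,23,96.5),(187,133)),((-12,23,96.5),(162,247)),((12,-23,96.5),(413,186)),((-12,-23,96.5),(388,300))]: T.append(("w3",p,w(c,5,(220,75))))
for p,c in [((12,-23,96.5),(46,88)),((12,23,96.5),(140,110)),((12,-23,0),(24,172)),((12,23,0),(103,192)),((-12,-23,96.5),(57,50)),((-12,23,96.5),(145,70))]: T.append(("sc",p,w(c,5,(325,220))))
def timer(v,p):
    return R.from_euler('z',v[3]).apply(np.array(p)/1e3)+[v[0],v[1],v[2]]
S=[]
for p,c in [((60,48,8),(375,107)),((60,-48,8),(495,109)),((-60,48,8),(373.5,257))]: S.append(("w1","f",p,w(c,1.5625,(0,0))))
for p,c in [((60,48,8),(415.5,117)),((60,-48,8),(510.5,118.5)),((-60,48,8),(408,232))]: S.append(("w2","f",p,w(c,1.25,(0,0))))
for n,o,pts in [("w1",(232,125),[((0,35.5,-8),(65,72)),((0,-35.5,-8),(322,75))]),("w2",(340,155),[((0,35.5,-8),(78,60)),((0,-35.5,-8),(336,72))])]:
    for p,c in pts: S.append((n,"c",p,w(c,4,o)))
for n,o,c in [("w1",(232,125),(181,260)),("w2",(340,155),(166,241))]: S.append((n,"b",52.5,w(c,4,o)))
S.append(("w1","b",97,w((431,353),1.5625,(0,0))))
def cradle(v):
    Rz=R.from_euler('z',v[3]); Rc=Rz*R.from_euler('y',-30,degrees=True)
    o=np.array([v[0],v[1],v[2]])+Rz.apply([-.026,0,.096]); return o,Rc
def stand(v,k,p):
    Rz=R.from_euler('z',v[3]); o,Rc=cradle(v)
    if k=="f": return Rz.apply(np.array(p)/1e3)+v[:3]
    if k=="b": p=(-np.sin(v[4])*p,0,-8+np.cos(v[4])*p)
    return o+Rc.apply(np.array(p)/1e3)
C={n:load(n)[:2] for n in("w1","w2","w3","sc","sd")}
if __name__=="__main__":
    f=lambda v:np.concatenate([proj(*C[n],timer(v,p))[0]-u for n,p,u in T])
    r=least_squares(f,[.61,.2,.004,-.23],x_scale=[.01,.01,.01,.1],loss="soft_l1"); print("timer",r.x.round(4),f(r.x).reshape(-1,2).round(1).tolist())
    for z in(.004,):
        r2=least_squares(lambda a:f([a[0],a[1],z,a[2]]),[.61,.2,-.23],loss="soft_l1"); print(z,r2.x.round(4))
    g=lambda v:np.concatenate([proj(*C[n],stand(v,k,p))[0]-u for n,k,p,u in S])
    r=least_squares(g,[.6,-.18,0,.25,1.1],x_scale=[.01,.01,.01,.1,.1],loss="soft_l1"); print("stand",r.x.round(4),g(r.x).reshape(-1,2).round(1).tolist())
    v=r.x; o,Rc=cradle(v); print("mouth",o.round(4),"axis",Rc.apply([0,0,1]).round(4)); print("tongue82",stand(v,"b",82).round(4))
    np.save("stand.npy",v)
E
python3 fit.py
```

```text
timer [ 0.6231  0.1843  0.0058 -0.2055] [[-0.8, -0.8], [-0.9, 1.3], [0.5, -1.1], [-0.4, 0.6], [-0.1, -0.5], [-1.4, -0.2], [-1.1, 0.1], [-0.6, 0.6], [-0.5, -0.4], [-0.8, 0.1]]
0.004 [ 0.6228  0.1842 -0.2056]
stand [ 0.5985 -0.187  -0.0035  0.2345  1.1655] [[-0.6, -0.5], [0.7, -0.1], [0.0, -0.1], [0.5, -0.1], [0.7, 0.1], [-0.3, 0.3], [-1.9, -0.1], [1.8, 0.6], [-3.3, 0.7], [-1.8, -1.2], [1.0, 0.3], [-0.1, -0.0], [0.6, -0.2]]
mouth [ 0.5732 -0.1931  0.0925] axis [-0.4863 -0.1162  0.866 ]
tongue82 [ 0.4979 -0.2111  0.0758]
```

Call:
apply_moves(deltas=[[[0.7,0.2,0.7],0.1],[[1.6,0.5,1.6],0.21],[[2,0.6,2.6],0.21],[[2,0.6,3.5],0.21],[[2,0.6,4.5],0.21],[[2,0.6,5.3],0.21],[[2,0.6,5.8],0.21],[[2,0.6,5.8],0.21]], jaw=1)

```text
time_s: 3.48
eef_pos: [0.6198, 0.1787, 0.067]
ee_rot: [0.001, 0.995, -0.105, -0.003]
ft_force: [-0.9, -0.3, 0.0]
grip_width: 0.995
grasp_force: 0.0
```

```bash
python3 - <<'E'
from h import *; from cell import *
goto([.623,.184,.071],-.21)
grab("wrist","w4",camera)
im=load("w4")[2]
cv2.imwrite("pics/w4b.png",cv2.resize(im[60:360,60:460],(800,600),interpolation=cv2.INTER_CUBIC))
E
```

```text
tcp [0.6198 0.1787 0.067 ] yaw -0.2094 f [-0.9 -0.3  0. ] t 3.4833 w 0.995 gf 0.0
delta [ 0.07 -0.2  -0.13] twist 0.001
```

View pics/w4b.png

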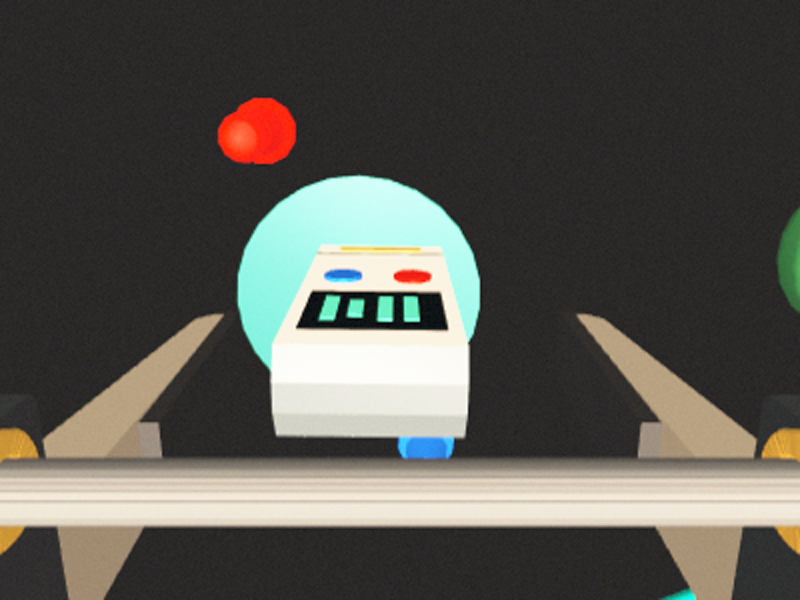

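Call:
apply_moves(deltas=[[[0.05,-0.2,-0.1],0],[[0.05,-0.2,-0.1],0],[[0.05,-0.2,-0.1],0]])

```text
time_s: 3.78
eef_pos: [0.6263, 0.1882, 0.0756]
ee_rot: [-0.001, 0.995, -0.103, 0.002]
ft_force: [-0.2, 0.3, 0.0]
grip_width: 0.998
grasp_force: 0.0
```

Call:
apply_moves(deltas=[[[0,0,0],0],[[0,0,0],0],[[0,0,0],0],[[0,0,0],0],[[0,0,0],0],[[0,0,0],0],[[0,0,0],0],[[0,0,0],0]], jaw=0.4, grip_force=10)

```text
time_s: 4.45
eef_pos: [0.6247, 0.188, 0.0735]
ee_rot: [0.0, 0.995, -0.103, -0.0]
ft_force: [0.1, -0.6, 0.0]
grip_width: 0.508
grasp_force: 9.8
```

```bash
python3 -c "
from h import *; goto([.623,.184,.071],-.21)"
```

```text
tcp [0.6247 0.188  0.0735] yaw -0.2071 f [ 0.1 -0.6  0. ] t 4.45 w 0.508 gf 9.8
delta [-0.03  0.14  0.08] twist 0.003
```

Call:
apply_moves(deltas=[[[-0.13,0,0.0],0],[[-0.26,0,0.0],0],[[-0.52,0,0.0],0],[[-0.78,0,0.02],0],[[-1.03,0,0.07],0],[[-1.28,0,0.14],0],[[-1.53,0,0.22],0],[[-1.62,0,0.26],0]])

```text
time_s: 5.12
eef_pos: [0.5759, 0.1983, 0.0667]
ee_rot: [0.0, 0.995, -0.103, 0.0]
ft_force: [-1.4, -1.9, 10.0]
grip_width: 0.497
grasp_force: 10.0
```

Call:
apply_moves(deltas=[[[0,0,0],0],[[0,0,0],0],[[0,0,0],0]])

```text
time_s: 5.37
eef_pos: [0.5758, 0.1983, 0.0666]
ee_rot: [0.0, 0.995, -0.103, -0.001]
ft_force: [-4.1, -1.0, 8.6]
grip_width: 0.502
grasp_force: 10.0
```

```bash
python3 - <<'E'
from h import *; from cell import *
goto([.623,.184,.071],-.21)
grab("side","sd5",camera); grab("wrist","w5",camera)
c=np.zeros((600,800,3),np.uint8)
c[:480,:400]=cv2.resize(load("sd5")[2][210:306,90:170],(400,480),interpolation=cv2.INTER_CUBIC)
c[:300,400:]=cv2.resize(load("w5")[2][60:360,60:460],(400,300))
cv2.imwrite("pics/c5.png",c)
E
```

```text
tcp [0.5758 0.1983 0.0666] yaw -0.207 f [-4.1 -1.   8.6] t 5.3667 w 0.502 gf 10.0
delta [ 1.64  0.14 -0.15] twist 0.003
```

View pics/c5.png

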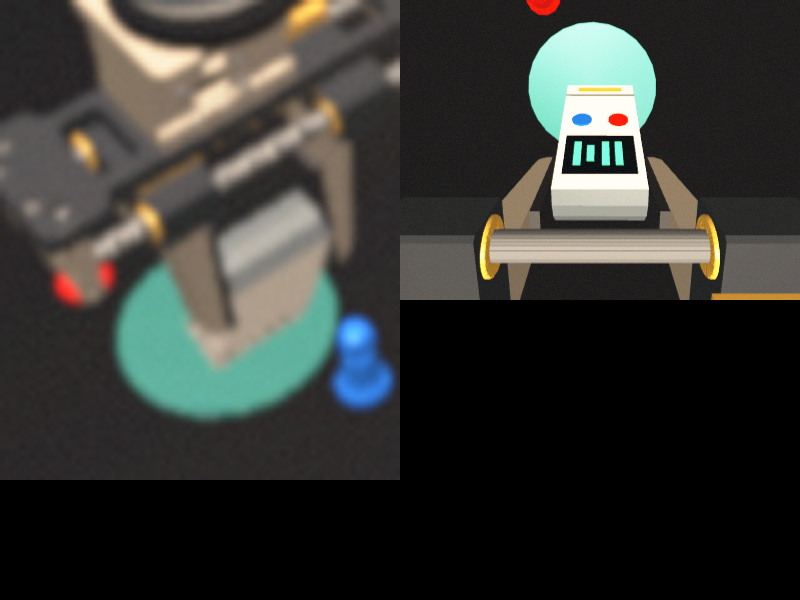

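```bash
cat > tilt.py <<'E'
from h import *
M=np.array([[-0.0005,0.9676,0.2526,0.0705],[1,0.0005,0.0003,0.0008],[0.0002,0.2526,-0.9676,-0.1692],[0,0,0,1]])
Kw=np.array([[312.3,0,259.44],[0,312.3,187.89],[0,0,1]])
def pts(v,P):
    "timer points in tool frame: v = x,z of the point 88 mm up its axis, y, tilt back, yaw slip"
    x,y,z,th,ps=v; Z=np.array([-np.sin(th),0,-np.cos(th)]); X=np.array([np.cos(th),0,-np.sin(th)]); Y=np.array([0,-1,0])
    A=R.from_euler('z',ps).as_matrix()@np.stack([X,Y,Z],1)
    P=np.array(P)/1e3-[0,0,.088]; return P@A.T+[x,y,z]
def solve(obs):
    P=[o[0] for o in obs];U=np.array([o[1] for o in obs])
    f=lambda v:(proj(Kw,M,pts(v,P))-U).ravel()
    r=least_squares(f,[0,0,-.019,.4,0],x_scale=[.01,.01,.01,.1,.1],loss="soft_l1")
    print("x,y,z mm",(r.x[:3]*1e3).round(1),"tilt deg",np.degrees(r.x[3]).round(2),"yawslip",np.degrees(r.x[4]).round(2)); print(f(r.x).reshape(-1,2).round(1).tolist()); return r.x
E
python3 - <<'E'
from tilt import *
im=load("w5")[2]
g=cv2.cvtColor(im,cv2.COLOR_BGR2GRAY).astype(int)
print("col 280",[(r,g[r,280]) for r in range(138,300,1) if abs(g[r+1,280]-g[r-1,280])>12])
for r in (152,160,200,240,246,250,256,262,266,270,274,278): 
    row=g[r]; e=np.abs(np.diff(row)); print(r,[(c,row[c],row[c+1]) for c in range(195,320) if e[c]>35])
o=lambda x,y:(x-340,y+60)
solve([((12,23,0),o(568,86.5)),((12,-23,0),o(633,86.5)),((12,23,96.5),o(551,188)),((12,-23,96.5),o(648.5,190))])
E
```

```text
col 280 [(144, np.int64(219)), (145, np.int64(247)), (147, np.int64(243)), (148, np.int64(219)), (150, np.int64(212)), (151, np.int64(239)), (153, np.int64(250)), (154, np.int64(205)), (155, np.int64(172)), (156, np.int64(248)), (172, np.int64(253)), (173, np.int64(222)), (174, np.int64(93)), (185, np.int64(101)), (186, np.int64(242)), (194, np.int64(253)), (195, np.int64(215)), (196, np.int64(19)), (200, np.int64(16)), (201, np.int64(147)), (202, np.int64(206)), (223, np.int64(214)), (224, np.int64(191)), (225, np.int64(95)), (226, np.int64(21)), (232, np.int64(19)), (233, np.int64(75)), (234, np.int64(243)), (248, np.int64(249)), (249, np.int64(230)), (250, np.int64(210)), (265, np.int64(196)), (266, np.int64(181)), (275, np.int64(171)), (276, np.int64(152)), (277, np.int64(138)), (278, np.int64(134)), (279, np.int64(119)), (280, np.int64(72)), (281, np.int64(29)), (288, np.int64(43)), (289, np.int64(64)), (290, np.int64(78)), (291, np.int64(86)), (293, np.int64(98)), (294, np.int64(111)), (295, np.int64(128)), (296, np.int64(139)), (298, np.int64(134)), (299, np.int64(160))]
152 [
[... 1334 characters left out ...]
 [(211, np.int64(58), np.int64(173)), (307, np.int64(171), np.int64(51))]
270 [(211, np.int64(31), np.int64(101)), (212, np.int64(101), np.int64(173)), (306, np.int64(170), np.int64(110)), (307, np.int64(110), np.int64(32))]
274 [(199, np.int64(94), np.int64(27)), (212, np.int64(47), np.int64(174)), (306, np.int64(166), np.int64(31)), (319, np.int64(36), np.int64(97))]
278 [(199, np.int64(116), np.int64(27)), (213, np.int64(36), np.int64(96)), (214, np.int64(96), np.int64(136)), (304, np.int64(134), np.int64(77)), (305, np.int64(77), np.int64(31)), (319, np.int64(43), np.int64(116))]
x,y,z mm [ -2.2   0.8 -21.8] tilt deg 22.64 yawslip 0.91
[[0.4, -0.5], [-0.4, 0.5], [-0.1, 0.3], [0.1, -0.3]]
```

```bash
python3 - <<'E'
from tilt import *
solve([((12,23,0),(228,145)),((12,-23,0),(293,145.5)),((12,23,96.5),(210.2,249)),((12,-23,96.5),(308.6,249.6)),((4,23,100),(211.2,265.5)),((4,-23,100),(307.5,265.8)),((-4,23,100),(213.2,276.8)),((-4,-23,100),(305.7,277))])
E
```

```text
x,y,z mm [ -2.2   0.8 -21.9] tilt deg 23.27 yawslip 0.52
[[-0.2, -0.0], [-0.7, 0.0], [0.5, -0.1], [-0.0, 0.1], [0.1, 0.2], [0.2, 0.7], [-0.5, -0.7], [0.3, -0.2]]
```

Call:
apply_moves(deltas=[[[0,0,0],0],[[-0.1,0,0.03],0],[[-0.2,0,0.06],0],[[-0.3,0,0.1],0],[[-0.4,0,0.14],0],[[-0.45,0,0.16],0],[[-0.45,0,0.16],0]], grip_force=4)

```text
time_s: 6.05
eef_pos: [0.5631, 0.201, 0.0606]
ee_rot: [0.0, 0.995, -0.103, -0.001]
ft_force: [-1.0, 0.4, 0.2]
grip_width: 0.5
grasp_force: 4.0
```

Call:
apply_moves(deltas=[[[0,0,0],0],[[0,0,0],0],[[0,0,-0.4],0],[[0,0,-1],0],[[0,0,-1.8],0],[[0,0,-2.6],0],[[0,0,-3],0],[[0,0,-3],0]], grip_force=10)

```text
time_s: 6.72
eef_pos: [0.5661, 0.2016, 0.1545]
ee_rot: [-0.001, 0.995, -0.103, 0.003]
ft_force: [0.6, -0.2, -0.7]
grip_width: 0.501
grasp_force: 10.0
```

```bash
cat >> tilt.py <<'E'
def prof(tag,dy=0):
    "edges of the held timer: rows at the middle column, left/right columns per row"
    im=load(tag)[2]; g=cv2.GaussianBlur(cv2.cvtColor(im,cv2.COLOR_BGR2GRAY),(3,3),0).astype(int)
    e=np.abs(np.diff(g[:,262])); print("rows",[(r,int(g[r,262]),int(g[r+1,262])) for r in range(120,290) if e[r]>8])
E
python3 - <<'E'
from tilt import *; from cell import *
goto([.623,.184,.071],.2345)
grab("wrist","w6",camera)
cv2.imwrite("pics/w6b.png",cv2.resize(load("w6")[2][110:310,160:360],(600,600),interpolation=cv2.INTER_CUBIC))
E
```

```text
tcp [0.5661 0.2016 0.1545] yaw -0.2073 f [ 0.6 -0.2 -0.7] t 6.7167 w 0.501 gf 10.0
delta [1.96 0.19 2.79] twist -0.442
```

View pics/w6b.png

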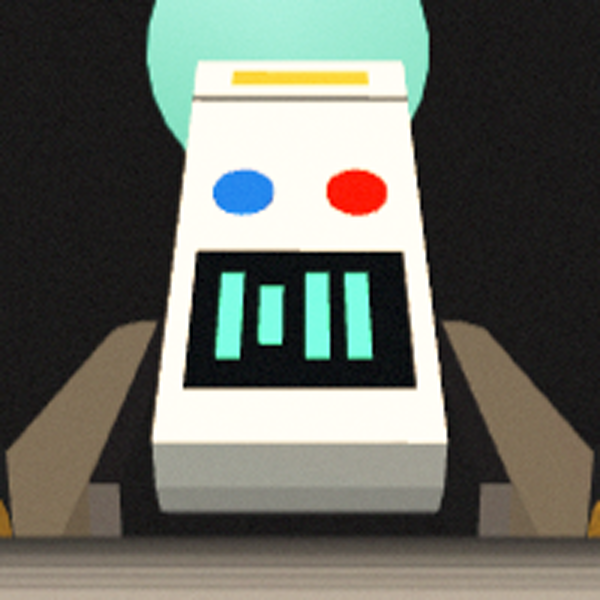

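```bash
python3 - <<'E'
from tilt import *
o=lambda x,y:((x+.5)/3-.5+160,(y+.5)/3-.5+110)
v=solve([((12,23,0),o(196,61)),((12,-23,0),o(404,62)),((12,23,96.5),o(152,443)),((12,-23,96.5),o(448,444)),((4,23,100),o(155,487)),((4,-23,100),o(444,488)),((-4,23,100),o(162,511)),((-4,-23,100),o(438,512))])
np.save("hold.npy",v)
E
```

```text
x,y,z mm [ -3.1   0.8 -22.7] tilt deg 33.1 yawslip 0.18
[[0.7, 0.0], [-0.4, -0.1], [0.0, -0.0], [-0.1, -0.1], [0.1, 0.3], [0.0, 0.2], [-0.4, -0.1], [0.1, -0.2]]
```

```bash
cat > fit2.py <<'E'
from fit import *
v0=np.load("stand.npy")
for n in("sc","sd"):
    im=load(n)[2]; 
    pr=lambda v,X,Y:proj(*C[n],stand(v,"f",(X,Y,8)))[0]
    g=cv2.cvtColor(im,cv2.COLOR_BGR2GRAY)
    print(n,[pr(v0,X,Y).round(1).tolist() for X,Y in((60,48),(60,-48),(-60,-48),(-60,48))])
    c=pr(v0,0,0).astype(int); m=np.zeros_like(g); m[c[1]-45:c[1]+45,c[0]-45:c[0]+45]=255
    m=cv2.bitwise_and(m,((g>120)&(cv2.cvtColor(im,cv2.COLOR_BGR2HSV)[:,:,1]<70)).astype(np.uint8)*255)
    k=max(cv2.findContours(m,0,2)[0],key=cv2.contourArea); h=cv2.convexHull(k)
    print(cv2.approxPolyDP(h,1.5,True)[:,0].tolist())
E
python3 fit2.py
```

```text
sc [[225.8, 249.9], [191.5, 254.0], [189.2, 217.8], [221.8, 214.2]]
[[216, 195], [223, 214], [226, 249], [193, 253], [190, 220], [192, 197], [202, 193]]
sd [[216.0, 188.9], [230.8, 167.1], [271.6, 178.7], [258.5, 201.6]]
[[276, 161], [276, 171], [258, 202], [215, 189], [228, 168], [246, 156], [262, 155]]
```

```bash
cat >> fit2.py <<'E'
S2=S+[("sc","f",(60,48,8),(226,249.3)),("sc","f",(60,-48,8),(192.5,253.3)),("sc","f",(-60,48,8),(222.6,214)),("sd","f",(60,48,8),(215,189)),("sd","f",(-60,48,8),(258.2,202)),("sd","f",(60,-48,8),(229,167.7))]
S2=[s for s in S2 if not(s[1]=="c" and s[0]=="w2")]
for free in(1,0):
    g=lambda v:np.concatenate([(proj(*C[n],stand(v*np.array([1,1,free,1,1]),k,p))[0]-u) for n,k,p,u in S2])
    r=least_squares(g,v0,x_scale=[.01,.01,.01,.1,.1],loss="soft_l1"); v=r.x*np.array([1,1,free,1,1]); print(v.round(4),r.cost.round(1),"mouth",cradle(v)[0].round(4)); print(g(v).reshape(-1,2).round(1).tolist())
np.save("stand2.npy",v)
E
python3 fit2.py | tail -4
```

```text
[ 0.5985 -0.1865 -0.0042  0.2363  1.1542] 6.0 mouth [ 0.5732 -0.1926  0.0918]
[[-1.0, -0.4], [0.2, -0.2], [-0.2, -0.2], [-0.0, -0.1], [-0.0, -0.0], [-0.7, 0.2], [-2.3, -0.1], [1.3, 0.4], [0.7, 0.3], [-0.4, -0.0], [0.4, 0.0], [0.1, 0.7], [-0.8, 0.8], [-0.7, 0.3], [0.9, 0.2], [0.3, -0.1], [1.7, -0.3]]
[ 0.5986 -0.1857  0.      0.239   1.1892] 9.4 mouth [ 0.5733 -0.1919  0.096 ]
[[-2.0, -1.0], [0.0, -0.9], [-0.9, 0.3], [-0.0, -0.4], [0.8, -0.5], [-0.5, 0.9], [-3.2, 0.1], [1.3, 0.5], [0.3, 0.4], [-0.1, 0.3], [0.1, -0.3], [0.3, 0.0], [-0.6, 0.2], [-0.5, -0.5], [0.7, -0.8], [0.2, -1.1], [1.4, -1.3]]
```

```bash
cat > ins.py <<'E'
from h import *
from fit import cradle
V=np.load("stand2.npy"); O,RC=cradle(V); YAW=V[3]; AX=RC.apply([0,0,1])
def tcp_for(Z,th=np.radians(33.1),x=-.0029,y=.0008,z=-.0235):
    tx=np.array([np.cos(YAW),np.sin(YAW),0]);ty=np.array([np.sin(YAW),-np.cos(YAW),0]);tz=np.array([0,0,-1])
    return O+AX*Z-tx*(x+.088*np.sin(th))-ty*y-tz*(z+.088*np.cos(th))
E
python3 -c "
from ins import *; goto(tcp_for(.035),YAW)"
```

```text
tcp [0.565  0.2012 0.1524] yaw -0.2072 f [-0.3  0.6 -2.4] t 6.7667 w 0.503 gf 10.0
delta [ 1.07 13.64 -0.82] twist -0.446
```

Call:
apply_moves(deltas=[[[0,0.5,-0.6],-0.03],[[0.1,1.4,-0.9],-0.09],[[0.2,2.5,-0.9],-0.15],[[0.3,3.7,-0.9],-0.21],[[0.4,4.9,-0.9],-0.27],[[0.5,6.1,-0.9],-0.33],[[0.6,7.3,-0.9],-0.39],[[0.7,8.5,-0.9],-0.44]])

```text
time_s: 7.43
eef_pos: [0.5306, -0.0545, 0.1764]
ee_rot: [-0.0, 0.993, 0.118, -0.001]
ft_force: [-0.7, -0.9, -0.9]
grip_width: 0.502
grasp_force: 10.0
```

```bash
python3 -c "
from ins import *; goto(tcp_for(.035),YAW)"
```

```text
tcp [ 0.5306 -0.0545  0.1764] yaw 0.2361 f [-0.7 -0.9 -0.9] t 7.4333 w 0.502 gf 10.0
delta [-1.78  4.76 -0.  ] twist -0.003
```

Call:
apply_moves(deltas=[[[-0.3,1,0],0],[[-0.7,2.1,0],0],[[-1.1,3.2,0],0],[[-1.5,4.1,0],0],[[-1.7,4.6,0],0],[[-1.7,4.6,0],0],[[-1.7,4.6,0],0],[[-1.7,4.6,0],0]])

```text
time_s: 8.1
eef_pos: [0.5138, -0.1983, 0.1769]
ee_rot: [-0.001, 0.993, 0.116, -0.001]
ft_force: [-0.1, 0.7, -0.2]
grip_width: 0.499
grasp_force: 10.0
```

```bash
python3 -c "
from ins import *; goto(tcp_for(.012),YAW)"
```

```text
tcp [ 0.5138 -0.1983  0.1769] yaw 0.2325 f [-0.1  0.7 -0.2] t 8.1 w 0.499 gf 10.0
delta [0.28 0.24 0.68] twist -0.007
```

Call:
apply_moves(deltas=[[[0.05,0.12,0.1],0],[[0.15,0.24,0.3],-0.005],[[0.25,0.24,0.5],-0.005],[[0.25,0.24,0.6],-0.005],[[0.25,0.24,0.6],-0.005],[[0.25,0.24,0.6],-0.005]])

```text
time_s: 8.6
eef_pos: [0.523, -0.2039, 0.1595]
ee_rot: [-0.0, 0.993, 0.119, -0.0]
ft_force: [0.7, 0.5, -0.4]
grip_width: 0.498
grasp_force: 10.0
```

```bash
python3 - <<'E'
from ins import *; from cell import *
goto(tcp_for(.012),YAW)
grab("wrist","w7",camera); grab("scene","sc7",camera); grab("side","sd7",camera)
c=np.zeros((600,800,3),np.uint8)
c[:600,:480]=cv2.resize(load("w7")[2][80:280,180:340],(480,600),interpolation=cv2.INTER_CUBIC)
c[:300,480:]=cv2.resize(load("sc7")[2][175:250,170:250],(320,300),interpolation=cv2.INTER_CUBIC)
c[300:,480:]=cv2.resize(load("sd7")[2][130:205,205:285],(320,300),interpolation=cv2.INTER_CUBIC)
cv2.imwrite("pics/c7.png",c)
E
```

```text
tcp [ 0.523  -0.2039  0.1595] yaw 0.2382 f [ 0.7  0.5 -0.4] t 8.6 w 0.498 gf 10.0
delta [ 0.02 -0.02  0.1 ] twist -0.001
```

View pics/c7.png

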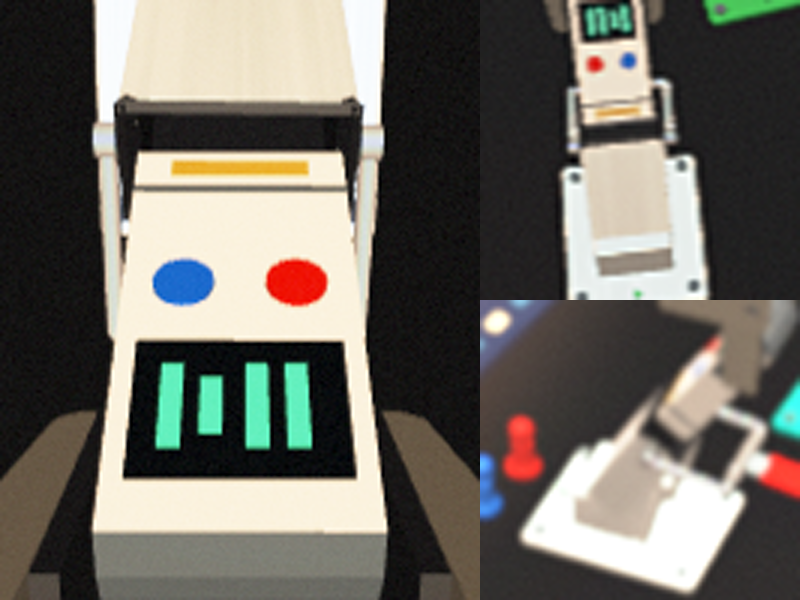

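The picture shows the timer held tilted, just above the pocket mouth. Its bottom edge is at (136–346, 152) and the lip's front corners are at (116,103) and (361,103), so it is laterally centred to about 1 mm. I check the fore-aft offset by projection.

```bash
python3 - <<'E'
from tilt import *
from ins import *
K,P,im=load("w7")
o=lambda x,y:((x+.5)/3-.5+180,(y+.5)/3-.5+80)
# hold again
v=solve([((12,23,0),o(136,152)),((12,-23,0),o(346,152)),((12,23,96.5),o(94,533)),((12,-23,96.5),o(387,533)),((4,23,100),o(97,577)),((4,-23,100),o(384,577))])
q=lambda p:((proj(K,P,O+RC.apply(np.array(p)/1e3))[0]-[180,80]+.5)*3-.5).round(1)
for n,p in [("lip outer front L",(17.4,28.6,4)),("lip outer front R",(17.4,-28.6,4)),("lip inner front",(15.4,0,4)),("pivotL",(0,35.5,-8)),("pivotR",(0,-35.5,-8))]: print(n,q(p))
g=cv2.cvtColor(im,cv2.COLOR_BGR2GRAY); print([(r,int(g[r,262])) for r in range(108,134)])
# bottom centre of the timer in cradle axes, by wrist camera alone using measured hold
from cell import observe
M_,p_=tool(observe()); b=pts(v,[[0,0,0],[0,0,100]])@M_.T+p_; print((RC.inv().apply(b-O)*1e3).round(1))
E
```

```text
x,y,z mm [ -3.4   0.9 -21.9] tilt deg 33.24 yawslip 0.08
[[0.8, -0.1], [-1.2, -0.1], [-0.1, -0.1], [0.2, -0.0], [0.0, 0.1], [-0.0, 0.2]]
lip outer front L [112.1 106.7]
lip outer front R [361.7 106.3]
lip inner front [236.9 114.1]
pivotL [ 96.  141.6]
pivotR [378.4 141.2]
[(108, 232), (109, 230), (110, 230), (111, 233), (112, 235), (113, 195), (114, 120), (115, 96), (116, 101), (117, 87), (118, 56), (119, 24), (120, 27), (121, 26), (122, 23), (123, 26), (124, 30), (125, 27), (126, 26), (127, 27), (128, 27), (129, 29), (130, 114), (131, 225), (132, 243), (133, 222)]
[[  0.5  -1.3  14.1]
 [ -5.2  -1.1 114. ]]
```

Call:
apply_moves(deltas=[[[0.05,-0.03,0.09],0],[[0.1,-0.03,0.17],0],[[0.15,-0.03,0.26],0],[[0.2,-0.03,0.35],0],[[0.25,-0.03,0.43],0],[[0.29,-0.03,0.49],0],[[0.33,-0.03,0.55],0],[[0.33,-0.03,0.55],0]], grip_force=5)

```text
time_s: 9.42
eef_pos: [0.5327, -0.201, 0.143]
ee_rot: [-0.0, 0.993, 0.119, -0.0]
ft_force: [-0.6, -0.1, -2.0]
grip_width: 0.498
grasp_force: 5.0
```

```bash
cat >> ins.py <<'E'
def where():
    "TCP in the cradle frame relative to the full-depth TCP (mm), from the held pose"
    from cell import observe
    s=observe(); M,p=tool(s); f=np.array(s["ft_force"])
    d=RC.inv().apply(p-tcp_for(-.058,th=np.radians(30),x=-.0027))*1e3
    print("cradle-frame offset from seated",d.round(1),"force in cradle",RC.inv().apply(f).round(1),"t",round(s["time_s"],2),"gf",round(s["grasp_force"],1),"M",np.round(s["moment"],2))
E
python3 -c "
from ins import *; where()"
```

```text
cradle-frame offset from seated [-3.2 -0.  53.2] force in cradle [-1.5  0.1 -1.4] t 9.42 gf 5.0 M [ 0.04  0.06 -0.03]
```

Call:
apply_moves(deltas=[[[0.05,0,0.07],0],[[0.1,0,0.13],0],[[0.15,0,0.2],0],[[0.2,0,0.27],0],[[0.25,0,0.33],0],[[0.3,0,0.4],0],[[0.35,0,0.47],0],[[0.35,0,0.47],0]])

```text
time_s: 10.08
eef_pos: [0.5431, -0.1985, 0.129]
ee_rot: [-0.0, 0.993, 0.119, -0.0]
ft_force: [-0.5, -0.3, -1.5]
grip_width: 0.494
grasp_force: 5.0
```

```bash
python3 -c "
from ins import *; where()"
```

```text
cradle-frame offset from seated [-0.9 -0.1 35.7] force in cradle [-1.2 -0.2 -1. ] t 10.08 gf 5.0 M [-0.    0.07 -0.06]
```

Call:
apply_moves(deltas=[[[0.05,0,0.07],0],[[0.09,0,0.14],0],[[0.14,0,0.21],0],[[0.18,0,0.28],0],[[0.22,0,0.36],0],[[0.27,0,0.43],0],[[0.31,0,0.5],0],[[0.31,0,0.5],0]])

```text
time_s: 10.75
eef_pos: [0.552, -0.1963, 0.1139]
ee_rot: [-0.0, 0.993, 0.119, -0.0]
ft_force: [-0.1, -0.3, -1.8]
grip_width: 0.5
grasp_force: 5.0
```

```bash
python3 -c "
from ins import *; where()"
```

```text
cradle-frame offset from seated [-0.4 -0.1 18.1] force in cradle [-1.  -0.3 -1.5] t 10.75 gf 5.0 M [-0.05  0.04  0.06]
```

Call:
apply_moves(deltas=[[[0.04,0,0.06],0],[[0.08,0,0.12],0],[[0.11,0,0.18],0],[[0.15,0,0.24],0],[[0.18,0,0.3],0],[[0.21,0,0.35],0],[[0.21,0,0.35],0]])

```text
time_s: 11.33
eef_pos: [0.5582, -0.1949, 0.1036]
ee_rot: [-0.0, 0.993, 0.119, -0.0]
ft_force: [1.4, 0.4, -1.3]
grip_width: 0.498
grasp_force: 5.0
```

```bash
python3 -c "
from ins import *; where()"
```

```text
cradle-frame offset from seated [-0.2 -0.1  6. ] force in cradle [ 0.6  0.1 -1.9] t 11.33 gf 5.0 M [ 0.05  0.07 -0.02]
```

Call:
apply_moves(deltas=[[[0.02,0,0.03],0],[[0.035,0,0.06],0],[[0.05,0,0.09],0],[[0.07,0,0.12],0],[[0.085,0,0.145],0],[[0.1,0,0.175],0],[[0.1,0,0.175],0]])

```text
time_s: 11.92
eef_pos: [0.561, -0.1942, 0.0985]
ee_rot: [-0.0, 0.993, 0.119, -0.0]
ft_force: [-0.0, -0.5, -1.3]
grip_width: 0.501
grasp_force: 5.7
```

```bash
python3 -c "
from ins import *; where()"
```

```text
cradle-frame offset from seated [-0.1 -0.1  0.1] force in cradle [-0.8 -0.4 -1.1] t 11.92 gf 5.7 M [-0.    0.04  0.  ]
```

Call:
apply_moves(deltas=[[[0.01,0,0.015],0],[[0.015,0,0.03],0],[[0.025,0,0.045],0],[[0.035,0,0.06],0],[[0.035,0,0.06],0]])

```text
time_s: 12.33
eef_pos: [0.5617, -0.1941, 0.0975]
ee_rot: [0.0, 0.993, 0.119, -0.0]
ft_force: [-6.3, 0.2, 8.2]
grip_width: 0.503
grasp_force: 11.8
```

```bash
python3 -c "
from ins import *; where()"
```

```text
cradle-frame offset from seated [-0.1 -0.2 -1.1] force in cradle [-1.2  1.7 10.1] t 12.33 gf 11.8 M [0.07 0.89 0.04]
```

Call:
apply_moves(deltas=[[[-0.02,0,-0.04],0],[[-0.02,0,-0.04],0]])

```text
time_s: 12.5
eef_pos: [0.5613, -0.1942, 0.0983]
ee_rot: [0.0, 0.993, 0.119, 0.0]
ft_force: [-1.7, 0.5, 1.1]
grip_width: 0.502
grasp_force: 6.8
```

```bash
python3 -c "
from ins import *; where()"
```

```text
cradle-frame offset from seated [ 0.  -0.2 -0.2] force in cradle [-0.8  0.9  1.7] t 12.5 gf 6.8 M [0.01 0.38 0.02]
```

Call:
apply_moves(deltas=[[[0,0,0],0],[[0,0,0],0],[[0,0,0],0],[[0,0,0],0]], jaw=0.62)

```text
time_s: 12.83
eef_pos: [0.5617, -0.1942, 0.098]
ee_rot: [0.0, 0.993, 0.119, 0.0]
ft_force: [0.8, -0.4, 0.2]
grip_width: 0.617
grasp_force: 0.1
```

Call:
apply_moves(deltas=[[[0,0,-0.3],0],[[0,0,-0.9],0],[[0,0,-1.6],0],[[0,0,-2.4],0],[[-0.7,0,-3],0],[[-1.4,0,-3],0],[[-1.5,0,-3],0],[[-1.5,0,-3],0]])

```text
time_s: 13.5
eef_pos: [0.5171, -0.205, 0.1888]
ee_rot: [0.0, 0.993, 0.118, 0.0]
ft_force: [0.1, 0.2, -0.5]
grip_width: 0.621
grasp_force: 0.0
```

```bash
python3 - <<'E'
from ins import *; from cell import *
goto([0.4979,-.2111,.2],YAW)
grab("wrist","w8",camera); grab("scene","sc8",camera); grab("side","sd8",camera)
c=np.zeros((600,800,3),np.uint8)
c[:600,:480]=cv2.resize(load("w8")[2][40:240,180:340],(480,600),interpolation=cv2.INTER_CUBIC)
c[:300,480:]=cv2.resize(load("sc8")[2][175:250,170:250],(320,300),interpolation=cv2.INTER_CUBIC)
c[300:,480:]=cv2.resize(load("sd8")[2][130:205,205:285],(320,300),interpolation=cv2.INTER_CUBIC)
cv2.imwrite("pics/c8.png",c)
E
```

```text
tcp [ 0.5171 -0.205   0.1888] yaw 0.2368 f [ 0.1  0.2 -0.5] t 13.5 w 0.621 gf 0.0
delta [-0.67  0.05 -0.37] twist -0.002
```

View pics/c8.png

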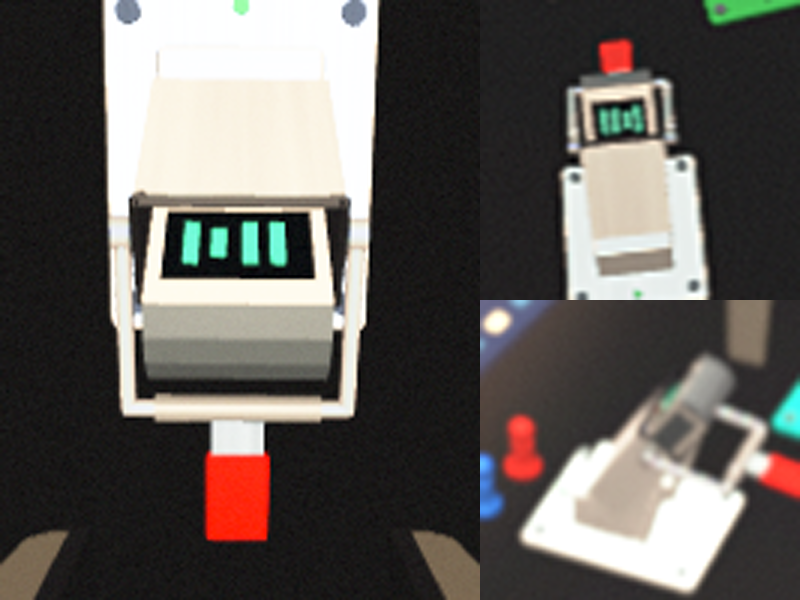

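The timer sits in the pocket with its screen to the front. Its top edge is at (145–332, 305), the roller at (238,407), and the red tongue runs from (237,455) to (237,540). I measure its depth and the clip angle.

```bash
python3 - <<'E'
from ins import *; from fit import stand
K,P,im=load("w8")
o=lambda x,y:np.array(((x+.5)/3-.5+180,(y+.5)/3-.5+40))
obs=[((12,23,96.5),o(145,305)),((12,-23,96.5),o(332,305)),((4,23,100),o(144,340)),((4,-23,100),o(332,341))]
for dz in(0,-.004):
    v=V.copy(); v[2]=dz; from fit import cradle; O2,R2=cradle(v)
    f=lambda a:np.concatenate([proj(K,P,O2+R2.apply(np.array(p)/1e3+[0,a[1],a[0]]))[0]-u for p,u in obs])
    r=least_squares(f,[-.058,0]); print("timer depth",r.x.round(4),f(r.x).round(1))
    g=lambda q:np.concatenate([proj(K,P,stand(np.r_[v[:4],q],"b",L))[0]-u for L,u in((52.5,o(238,407)),(67,o(237,455)),(97,o(237,540)))])
    r=least_squares(g,[1.1]); print("q",r.x,g(r.x).round(1)); q=r.x[0]
    print("tongue84",stand(np.r_[v[:4],q],"b",84).round(4))
g=stand(np.r_[V[:4],q],"b",84); goto(g+[0,0,-.019],YAW)
# ruler: arc of the tongue at 84 mm, in tool axes from q
for a in np.linspace(q,0,9): 
    w=(stand(np.r_[V[:4],a],"b",84)-g); tx=np.array([np.cos(YAW),np.sin(YAW),0]); print(a.round(2),(w@tx/.03).round(2),(-w[2]/.03).round(2))
E
```

```text
timer depth [-0.0548 -0.    ] [-1.8 -0.2  1.6 -0.4 -0.9  0.2  1.2 -0.3]
q [1.18565664] [ 0.2  0.8  0.6 -0.5  0.7 -0. ]
tongue84 [ 0.4964 -0.2106  0.0775]
timer depth [-0.0539 -0.    ] [-1.3 -0.1  1.1 -0.3 -0.5  0.2  0.7 -0.3]
q [1.14995624] [ 0.2  0.5  0.6 -0.6  0.7  0.2]
tongue84 [ 0.496  -0.2107  0.0765]
tcp [ 0.5183 -0.2046  0.1879] yaw 0.2377 f [ 0.1 -0.7 -0.9] t 13.65 w 0.617 gf 0.0
delta [-0.77  0.02  4.21] twist -0.001
1.15 0.0 -0.0
1.01 -0.01 -0.4
0.86 0.03 -0.8
0.72 0.13 -1.19
0.57 0.29 -1.56
0.43 0.5 -1.9
0.29 0.76 -2.22
0.14 1.05 -2.49
0.0 1.39 -2.71
```

```bash
python3 - <<'E'
from ins import *; from fit import cradle
K,P,im=load("w8")
c=lambda p,O,RC:((proj(K,P,O+RC.apply(np.array(p)/1e3))[0]-[180,40]+.5)*3-.5).round(1)
for dz in(0,-.004):
    v=V.copy(); v[2]=dz; O2,R2=cradle(v)
    print("lip inner front",c((15.4,0,4),O2,R2),"outer L",c((17.4,28.6,4),O2,R2),"R",c((17.4,-28.6,4),O2,R2),"pivots",c((0,35.5,-8),O2,R2),c((0,-35.5,-8),O2,R2))
    for d in(-58,-55): print(d,[c((x,23,z+d),O2,R2).tolist() for x,z in((12,96.5),(4,100),(-4,100))])
g=cv2.cvtColor(im,cv2.COLOR_BGR2GRAY); col=259; print([( (r-40)*3+1,int(g[r,col])) for r in range(102,170)])
E
```

```text
lip inner front [237.9 206.9] outer L [127.1 200.3] R [348.8 199.7] pivots [111.4 233.9] [364.8 233.2]
-58 [[140.5, 296.3], [142.0, 332.4], [144.5, 358.4]]
-55 [[139.6, 303.8], [141.1, 340.3], [143.6, 366.3]]
lip inner front [238.  206.8] outer L [128.8 200.3] R [347.1 199.7] pivots [113.2 233.4] [363.  232.7]
-58 [[142.2, 294.6], [143.7, 330.2], [146.0, 355.8]]
-55 [[141.3, 302.1], [142.8, 337.9], [145.2, 363.5]]
[(187, 244), (190, 245), (193, 229), (196, 170), (199, 126), (202, 123), (205, 96), (208, 234), (211, 199), (214, 11), (217, 12), (220, 7), (223, 17), (226, 20), (229, 20), (232, 19), (235, 18), (238, 21), (241, 19), (244, 18), (247, 19), (250, 19), (253, 23), (256, 22), (259, 14), (262, 18), (265, 14), (268, 13), (271, 15), (274, 10), (277, 60), (280, 233), (283, 250), (286, 250), (289, 251), (292, 251), (295, 251), (298, 250), (301, 247), (304, 220), (307, 178), (310, 178), (313, 180), (316, 176), (319, 174), (322, 174), (325, 175), (328, 176), (331, 176), (334, 173), (337, 169), (340, 141), (343, 129), (346, 129), (349, 126), (352, 128), (355, 125), (358, 124), (361, 125), (364, 106), (367, 92), (370, 95), (373, 95), (376, 92), (379, 59), (382, 20), (385, 24), (388, 21)]
```

```bash
python3 - <<'E'
from ins import *
t=O+RC.apply([.006,0,.0413]); print(t.round(4)); goto(t+[0,0,.01],YAW)
im=load("w8")[2]; g=cv2.cvtColor(im,cv2.COLOR_BGR2GRAY)
for r in(138,140,143,147,151): print(r,[(c,int(g[r,c])) for c in list(range(222,236))+list(range(285,298))])
E
```

```text
[ 0.5583 -0.1955  0.1348]
tcp [ 0.5183 -0.2046  0.1879] yaw 0.2377 f [ 0.1 -0.7 -0.9] t 13.65 w 0.617 gf 0.0
delta [1.37 0.02 1.44] twist -0.001
138 [(222, 238), (223, 216), (224, 108), (225, 83), (226, 61), (227, 220), (228, 251), (229, 251), (230, 251), (231, 251), (232, 251), (233, 250), (234, 251), (235, 251), (285, 251), (286, 251), (287, 250), (288, 250), (289, 250), (290, 250), (291, 98), (292, 38), (293, 46), (294, 127), (295, 191), (296, 232), (297, 239)]
140 [(222, 238), (223, 221), (224, 125), (225, 83), (226, 59), (227, 206), (228, 243), (229, 243), (230, 243), (231, 242), (232, 243), (233, 249), (234, 248), (235, 247), (285, 251), (286, 251), (287, 251), (288, 251), (289, 251), (290, 250), (291, 169), (292, 41), (293, 61), (294, 111), (295, 206), (296, 232), (297, 238)]
143 [(222, 238), (223, 225), (224, 136), (225, 134), (226, 136), (227, 162), (228, 175), (229, 177), (230, 175), (231, 176), (232, 174), (233, 174), (234, 173), (235, 172), (285, 178), (286, 177), (287, 177), (288, 176), (289, 176), (290, 176), (291, 146), (292, 125), (293, 132), (294, 126), (295, 212), (296, 236), (297, 238)]
147 [(222, 240), (223, 231), (224, 213), (225, 254), (226, 254), (227, 208), (228, 171), (229, 175), (230, 173), (231, 174), (232, 173), (233, 174), (234, 175), (235, 173), (285, 176), (286, 178), (287, 175), (288, 176), (289, 179), (290, 187), (291, 252), (292, 255), (293, 255), (294, 230), (295, 221), (296, 237), (297, 239)]
151 [(222, 239), (223, 233), (224, 186), (225, 24), (226, 31), (227, 101), (228, 172), (229, 168), (230, 172), (231, 172), (232, 175), (233, 172), (234, 175), (235, 173), (285, 174), (286, 178), (287, 175), (288, 175), (289, 173), (290, 170), (291, 34), (292, 23), (293, 37), (294, 131), (295, 227), (296, 237), (297, 239)]
```

Call:
apply_moves(deltas=[[[0.5,0,0.2],0],[[1,0,0.5],0],[[1.37,0,0.8],0],[[1.37,0,1.1],0],[[1.37,0,1.35],0],[[1.37,0,1.4],0],[[1.37,0,1.4],0],[[1.37,0,1.4],0]], jaw=0)

```text
time_s: 14.32
eef_pos: [0.5572, -0.1952, 0.146]
ee_rot: [-0.0, 0.993, 0.118, -0.0]
ft_force: [-0.2, 0.3, -0.2]
grip_width: 0.062
grasp_force: 0.0
```

Call:
apply_moves(deltas=[[[0,0,0.05],0],[[0,0,0.1],0],[[0,0,0.15],0],[[0,0,0.2],0],[[0,0,0.22],0],[[0,0,0.22],0]])

```text
time_s: 14.82
eef_pos: [0.5575, -0.1951, 0.1393]
ee_rot: [-0.0, 0.993, 0.119, -0.0]
ft_force: [-0.3, 0.0, -0.1]
grip_width: 0.006
grasp_force: 0.0
```

```bash
python3 - <<'E'
from ins import *
t=O+RC.apply([.006,0,.0413]); goto(t,YAW)
E
```

```text
tcp [ 0.5575 -0.1951  0.1393] yaw 0.2377 f [-0.3  0.  -0.1] t 14.8167 w 0.006 gf 0.0
delta [0.02 0.02 0.15] twist -0.001
```

Call:
apply_moves(deltas=[[[0,0,0.03],0],[[0,0,0.06],0],[[0,0,0.08],0],[[0,0,0.08],0]])

```text
time_s: 15.15
eef_pos: [0.5575, -0.195, 0.1369]
ee_rot: [-0.0, 0.993, 0.119, -0.0]
ft_force: [0.1, -0.2, -0.2]
grip_width: 0.006
grasp_force: 0.0
```

Call:
apply_moves(deltas=[[[0,0,0.03],0],[[0,0,0.06],0],[[0,0,0.06],0]])

```text
time_s: 15.4
eef_pos: [0.5577, -0.1951, 0.1352]
ee_rot: [0.0, 0.993, 0.119, 0.0]
ft_force: [0.1, 0.2, 0.3]
grip_width: 0.007
grasp_force: 0.4
```

Call:
apply_moves(deltas=[[[0,0,-0.5],0],[[0,0,-1.1],0],[[-0.6,0,-1.1],0],[[-1.3,0,-1.1],0],[[-1.9,0,-0.9],0],[[-2.1,0,-0.3],0],[[-2.1,0,0.3],0],[[-2.1,0,0.3],0]], jaw=0.48)

```text
time_s: 16.07
eef_pos: [0.4941, -0.2093, 0.1238]
ee_rot: [-0.001, 0.993, 0.118, -0.002]
ft_force: [-0.0, 1.3, -1.3]
grip_width: 0.479
grasp_force: 0.0
```

```bash
python3 - <<'E'
from ins import *; from cell import *
goto([.4962,-.2107,.061],YAW)
grab("wrist","w9",camera); im=load("w9")[2]
h=cv2.cvtColor(im,cv2.COLOR_BGR2HSV); m=((h[:,:,0]<8)|(h[:,:,0]>172))&(h[:,:,1]>170)&(h[:,:,2]>90)
n,l,st,ce=cv2.connectedComponentsWithStats(m.astype(np.uint8)); print([(st[i].tolist(),ce[i].round(1).tolist()) for i in range(1,n) if st[i,4]>40])
from tilt import M,Kw
print("grasp pt",proj(Kw,M,[[0,0,-.019]]).round(1))
from fit import stand
K,P,_=load("w9"); print("pred",[proj(K,P,stand(np.r_[V[:4],1.18],"b",L)).round(1).tolist() for L in(67,84,97)])
E
```

```text
tcp [ 0.4941 -0.2093  0.1238] yaw 0.2373 f [-0.   1.3 -1.3] t 16.0667 w 0.479 gf 0.0
delta [0.06 0.07 2.09] twist -0.002
[([246, 182, 29, 39, 1027], [260.2, 201.6])]
grasp pt [[258.  245.8]]
pred [[[261.1, 182.9]], [[261.1, 204.8]], [[261.1, 220.7]]]
```

Call:
apply_moves(deltas=[[[0.06,0.05,0.5],0],[[0.06,0.05,1.1],0],[[0.06,0.05,1.6],0],[[0.06,0.05,1.9],0],[[0.06,0.05,2.05],0],[[0.06,0.05,2.05],0],[[0.06,0.05,2.05],0]])

```text
time_s: 16.7
eef_pos: [0.499, -0.2111, 0.0654]
ee_rot: [0.0, 0.993, 0.119, 0.0]
ft_force: [1.0, 1.1, -0.0]
grip_width: 0.484
grasp_force: 0.0
```

Call:
apply_moves(deltas=[[[0,0,0],0],[[0,0,0],0],[[0,0,0],0],[[0,0,0],0],[[0,0,0],0],[[0,0,0],0]], jaw=0.1, grip_force=12)

```text
time_s: 17.2
eef_pos: [0.4982, -0.2091, 0.0648]
ee_rot: [-0.001, 0.993, 0.118, -0.0]
ft_force: [2.0, 10.7, 1.2]
grip_width: 0.221
grasp_force: 12.0
```

```bash
python3 - <<'E'
from ins import *; from fit import stand
goto([.4962,-.2107,.061],YAW)
for a in (1.18,1.0,.8,.6,.4,.3,.2,.1,0,-.02):
    w=stand(np.r_[V[:4],a],"b",84)-stand(np.r_[V[:4],1.18],"b",84); print(a,round((w[:2]@[np.cos(YAW),np.sin(YAW)])/.03,2),round(-w[2]/.03,2))
E
```

```text
tcp [ 0.4982 -0.2091  0.0648] yaw 0.2364 f [ 2.  10.7  1.2] t 17.2 w 0.221 gf 12.0
delta [-0.08  0.04  0.13] twist -0.003
1.18 0.0 -0.0
1.0 -0.02 -0.5
0.8 0.06 -1.06
0.6 0.25 -1.58
0.4 0.54 -2.06
0.3 0.72 -2.27
0.2 0.92 -2.47
0.1 1.14 -2.64
0 1.38 -2.8
-0.02 1.42 -2.82
```

Call:
apply_moves(deltas=[[[-0.02,-0.06,-0.34],0],[[0,-0.06,-0.7],0],[[0.06,-0.06,-1.03],0],[[0.15,-0.06,-1.32],0],[[0.29,-0.06,-1.6],0],[[0.42,-0.06,-1.83],0],[[0.54,-0.06,-2.01],0],[[0.54,-0.06,-2.01],0]])

```text
time_s: 17.87
eef_pos: [0.5143, -0.2051, 0.1263]
ee_rot: [-0.0, 0.993, 0.119, 0.0]
ft_force: [-4.2, 1.2, 2.5]
grip_width: 0.215
grasp_force: 12.0
```

```bash
cat >> ins.py <<'E'
def clip(L=.082,dz=.0255):
    "clip angle from the TCP while the tongue is held"
    from cell import observe
    s=observe(); M,p=tool(s); g=RC.inv().apply(p-O)
    for d in(.019,dz):
        h=RC.inv().apply(p+[0,0,d]-O); print("held point in cradle mm",(h*1e3).round(1),"q",np.arctan2(-h[0],h[2]+.008).round(3),"L",np.hypot(h[0],h[2]+.008).round(4))
    print("f",np.round(s["ft_force"],1),"t",round(s["time_s"],2),"gf",round(s["grasp_force"],1),"w",round(s["grip_width"],3))
E
python3 -c "
from ins import *; clip(dz=.012)"
```

```text
held point in cradle mm [-27.7   1.1  72.9] q 0.33 L 0.0855
held point in cradle mm [-31.2   1.1  66.8] q 0.395 L 0.0811
f [-4.2  1.2  2.5] t 17.87 gf 12.0 w 0.215
```

Call:
apply_moves(deltas=[[[0.1,0,-0.12],0],[[0.2,0,-0.23],0],[[0.3,0,-0.32],0],[[0.39,0,-0.41],0],[[0.49,0,-0.49],0],[[0.59,0,-0.56],0],[[0.69,0,-0.63],0],[[0.79,0,-0.69],0]], grip_force=20)

```text
time_s: 18.53
eef_pos: [0.537, -0.1997, 0.1459]
ee_rot: [-0.0, 0.993, 0.119, -0.0]
ft_force: [-4.9, 1.3, 0.9]
grip_width: 0.212
grasp_force: 20.0
```

```bash
python3 -c "
from ins import *; clip(dz=.012)"
```

```text
held point in cradle mm [ 2.3  1.  78.2] q -0.027 L 0.0862
held point in cradle mm [-1.2  1.  72.1] q 0.015 L 0.0802
f [-4.9  1.3  0.9] t 18.53 gf 20.0 w 0.212
```

Call:
apply_moves(deltas=[[[0.05,0,-0.03],0],[[0.1,0,-0.06],0],[[0.12,0,-0.07],0],[[0.12,0,-0.07],0]])

```text
time_s: 18.87
eef_pos: [0.5407, -0.1989, 0.148]
ee_rot: [0.0, 0.993, 0.119, 0.0]
ft_force: [-3.3, 0.5, 0.0]
grip_width: 0.212
grasp_force: 20.0
```

```bash
python3 -c "
from ins import *; clip(dz=.012)"
```

```text
held point in cradle mm [ 6.6  0.9 78.1] q -0.076 L 0.0864
held point in cradle mm [ 3.1  0.9 72.1] q -0.038 L 0.0801
f [-3.3  0.5  0. ] t 18.87 gf 20.0 w 0.212
```

Call:
apply_moves(deltas=[[[0.05,0,-0.03],0],[[0.1,0,-0.06],0],[[0.1,0,-0.06],0],[[0.1,0,-0.06],0]])

```text
time_s: 19.2
eef_pos: [0.5435, -0.1982, 0.1496]
ee_rot: [0.0, 0.993, 0.119, 0.0]
ft_force: [-1.4, -0.2, -3.3]
grip_width: 0.212
grasp_force: 20.0
```

```bash
python3 - <<'E'
from ins import *; from cell import *; from fit import stand
clip(dz=.012)
grab("wrist","w10",camera); grab("scene","sc10",camera)
for n in("w10","sc10"):
    K,P,im=load(n); h=cv2.cvtColor(im,cv2.COLOR_BGR2HSV); m=((h[:,:,0]<8)|(h[:,:,0]>172))&(h[:,:,1]>150)&(h[:,:,2]>90)
    k,l,st,ce=cv2.connectedComponentsWithStats(m.astype(np.uint8)); print(n,[(st[i].tolist(),ce[i].round(1).tolist()) for i in range(1,k) if st[i,4]>15])
    for q in(-.03,0,.1,.2,.3): print(q,[proj(K,P,stand(np.r_[V[:4],q],"b",L))[0].round(1).tolist() for L in(52.5,67,82,97)])
E
```

```text
held point in cradle mm [ 9.9  0.9 78.1] q -0.115 L 0.0866
held point in cradle mm [ 6.4  0.9 72. ] q -0.08 L 0.0803
f [-1.4 -0.2 -3.3] t 19.2 gf 20.0 w 0.212
w10 [([270, 0, 26, 35, 708], [283.7, 17.2]), ([241, 224, 38, 49, 1734], [259.4, 249.0])]
-0.03 [[259.7, 208.6], [259.7, 226.7], [259.8, 247.8], [259.8, 271.8]]
0 [[259.7, 210.3], [259.7, 228.9], [259.8, 250.4], [259.8, 274.8]]
0.1 [[259.7, 215.5], [259.7, 235.3], [259.8, 258.0], [259.8, 283.2]]
0.2 [[259.7, 219.7], [259.7, 240.4], [259.8, 263.8], [259.8, 289.3]]
0.3 [[259.7, 223.1], [259.7, 244.3], [259.8, 267.9], [259.8, 293.2]]
sc10 [([226, 109, 9, 12, 75], [230.3, 114.3]), ([287, 129, 8, 11, 82], [290.4, 133.9]), ([440, 129, 72, 68, 2342], [477.3, 162.3]), ([136, 151, 9, 11, 89], [139.8, 156.1]), ([198, 178, 9, 11, 88], [202.0, 183.0]), ([24, 204, 51, 42, 1267], [49.6, 224.7]), ([199, 254, 9, 13, 93], [202.6, 260.7]), ([345, 266, 10, 13, 97], [349.9, 272.7]), ([388, 319, 30, 41, 981], [402.6, 339.4]), ([176, 327, 7, 5, 34], [179.1, 328.9]), ([91, 329, 7, 4, 28], [94.0, 330.5]), ([119, 328, 8, 5, 34], [122.5, 329.9]), ([148, 328, 7, 4, 28], [151.0, 329.5])]
-0.03 [[202.6, 193.8], [202.0, 189.0], [201.4, 183.9], [200.8, 178.8]]
0 [[202.6, 193.6], [202.0, 188.7], [201.4, 183.6], [200.8, 178.4]]
0.1 [[202.5, 192.9], [202.0, 187.8], [201.3, 182.5], [200.7, 177.2]]
0.2 [[202.5, 192.4], [201.9, 187.2], [201.3, 181.8], [200.7, 176.4]]
0.3 [[202.5, 192.0], [202.0, 186.8], [201.3, 181.4], [200.7, 175.9]]
```

Call:
apply_moves(deltas=[[[-0.05,0,0.0],0],[[-0.05,0,0.0],0],[[-0.05,0,0.0],0],[[-0.05,0,0],0]], jaw=0.48)

```text
time_s: 19.63
eef_pos: [0.5423, -0.1988, 0.15]
ee_rot: [0.0, 0.993, 0.119, 0.001]
ft_force: [-0.8, -0.2, -0.6]
grip_width: 0.468
grasp_force: 0.0
```

Call:
apply_moves(deltas=[[[0,0,-0.4],0],[[0,0,-1],0],[[0,0,-1.8],0],[[0,0,-2.6],0],[[-0.5,0,-3],0],[[-1,0,-3],0],[[-1,0,-3],0],[[-1,0,-3],0]])

```text
time_s: 20.3
eef_pos: [0.5127, -0.2058, 0.2406]
ee_rot: [0.0, 0.993, 0.118, 0.001]
ft_force: [0.4, -0.4, -0.4]
grip_width: 0.481
grasp_force: 0.0
```

```bash
python3 - <<'E'
from ins import *; from cell import *; from fit import stand
goto([.5,-.2,.2],YAW)
grab("wrist","w11",camera); grab("scene","sc11",camera)
K,P,im=load("w11"); h=cv2.cvtColor(im,cv2.COLOR_BGR2HSV); m=((h[:,:,0]<8)|(h[:,:,0]>172))&(h[:,:,1]>150)&(h[:,:,2]>90)
k,l,st,ce=cv2.connectedComponentsWithStats(m.astype(np.uint8)); print([(st[i].tolist(),ce[i].round(1).tolist()) for i in range(1,k) if st[i,4]>15])
for q in(-.03,0,.1,.2,.3): print(q,[proj(K,P,stand(np.r_[V[:4],q],"b",L))[0].round(1).tolist() for L in(52.5,67,82,97)])
g=cv2.cvtColor(im,cv2.COLOR_BGR2GRAY)
c=lambda p:proj(K,P,O+RC.apply(np.array(p)/1e3))[0].round(1).tolist()
print("timer edges pred",c((12,15,96.5-59.5)),c((4,15,40.5)),"screen",c((12,15,72-59.5)),"lip",c((15.4,15,4)))
u=int(c((12,15,37))[0]); print(u,[(r,int(g[r,u])) for r in range(int(c((15.4,15,4))[1])-6,int(c((4,15,40.5))[1])+25)])
# moved things? compare with start
a=load("sc")[2];b=load("sc11")[2]; d=cv2.absdiff(a,b).max(2)
for n,p in dict(die=(267,209),pw=(274,237),rb=(203,261),bb=(220,261),ba=(338,227),ra=(350,273)).items(): print(n,int(d[p[1]-9:p[1]+9,p[0]-9:p[0]+9].max()))
E
```

```text
tcp [ 0.5127 -0.2058  0.2406] yaw 0.237 f [ 0.4 -0.4 -0.4] t 20.3 w 0.481 gf 0.0
delta [-0.37 -0.29  1.35] twist -0.002
[([268, 0, 20, 23, 389], [277.7, 10.6]), ([247, 149, 25, 28, 669], [259.0, 162.9])]
-0.03 [[259.3, 141.2], [259.3, 151.1], [259.4, 162.1], [259.4, 174.2]]
0 [[259.3, 142.7], [259.3, 153.0], [259.4, 164.5], [259.4, 177.0]]
0.1 [[259.3, 147.3], [259.4, 158.9], [259.4, 171.7], [259.4, 185.5]]
0.2 [[259.3, 151.4], [259.4, 164.0], [259.4, 177.9], [259.4, 192.7]]
0.3 [[259.4, 154.9], [259.4, 168.4], [259.4, 183.0], [259.5, 198.4]]
timer edges pred [242.0, 126.3] [242.2, 136.3] screen [243.0, 111.4] lip [243.2, 103.4]
242 [(97, 248), (98, 248), (99, 250), (100, 215), (101, 127), (102, 127), (103, 80), (104, 26), (105, 15), (106, 14), (107, 11), (108, 13), (109, 16), (110, 9), (111, 15), (112, 9), (113, 21), (114, 16), (115, 11), (116, 15), (117, 14), (118, 14), (119, 122), (120, 239), (121, 251), (122, 251), (123, 250), (124, 250), (125, 244), (126, 216), (127, 191), (128, 190), (129, 190), (130, 191), (131, 188), (132, 190), (133, 187), (134, 189), (135, 171), (136, 139), (137, 165), (138, 203), (139, 225), (140, 244), (141, 247), (142, 237), (143, 213), (144, 192), (145, 138), (146, 98), (147, 87), (148, 54), (149, 26), (150, 22), (151, 23), (152, 21), (153, 22), (154, 26), (155, 26), (156, 22), (157, 19), (158, 23), (159, 22), (160, 24)]
die 19
pw 14
rb 19
bb 17
ba 163
ra 18
```

```bash
python3 - <<'E'
from h import *
for n in("sc","sc11"):
    im=load(n)[2][210:240,325:352]; h=cv2.cvtColor(im,cv2.COLOR_BGR2HSV); m=(abs(h[:,:,0].astype(int)-107)<10)&(h[:,:,1]>130)&(h[:,:,2]>70)
    ys,xs=np.nonzero(m); top=ys<ys.min()+9; print(n,m.sum(),xs.min(),xs.max(),ys.min(),ys.max(),xs[top].mean().round(2))
E
```

```text
sc 70 7 16 11 22 12.34
sc11 91 7 16 11 23 12.44
```

```bash
python3 -c "
from cell import *; print(finish_job())"
```

```text
the job is handed in; nothing more can be done
None
```

The timer is seated in the aluminium stand with its screen to the front and the wire clip fully shut over it. The robot has let go of everything, the pawns, die and paperweight are where they were, and the job is handed in at about 20 s of the 61 s.

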